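# Press a worn bush out of a suspension link by feel

### The job

The worn bush in the suspension link has to come out. Take the knob of the press's crank and turn it clockwise (seen from above), ram down, until the heavy resistance suddenly drops away, and stop there: do not drive the ram on so that its shoulder is forced against the link. Then wind the ram fully back up so that the bush drops into the catch tray, and after that pull the tray out by its pull, most of the way, so that the bush can be picked out; let go, and leave the other things on the bench where they are.

Things in the scene. Friction and masses are not known exactly. Their poses are not given: they have to be found in the camera images.
- press: dark grey cast-iron hand screw press, fixed, 260 mm tall: tray in its base, steel work plate 74 mm above the bench, column at the back, head overhanging, crank on top. A link is clamped on packing over the plate, its eye (51 mm across, 32 mm tall) under the ram, the worn bush in it. Origin on the bench below the screw; z up, +x to the column, -x (roughly the robot's right) the way the tray comes out.
- screw_axis (a point): point on the vertical axis about which the crank turns, 305 mm above the bench, level with the middle of the knob. Turning CLOCKWISE SEEN FROM ABOVE drives the ram down 30 mm a turn; the crank itself stays at its height. The screw's stub (34 mm across) ends 292 mm above the bench.
- knob_grip (a point): middle of the crank's upright black knob, 22 mm across, from 278 to 328 mm above the bench (this point 305 mm); it spins freely on its pin at the end of a flat arm, 65 mm from the screw axis; arm's top at 277 mm. Moves with the crank.
- crank (a joint): crank angle, rad: 0 = ram at its top stop; grows clockwise seen from above; stays where left. Free, the knob needs 1 to 2 N along its path; pressing, for about 3 rad, 7 to 10 N; when the bush lets go this drops at once. The eye is packed to a height that differs and is not in these poses: release comes between 7 and 11 rad. Some 0.8 rad later the ram's shoulder meets the eye and stops hard.
- old_bush_mid (a point): centre of the worn bush, a dull brown metal ring 28 mm outside, 18 mm bore, 24 mm tall, in the link's eye under the ram. Once it has let go it clings to the ram's sprung pilot and moves with it; as the ram is wound up (1 to 4 rad) the eye strips it off and it drops into the tray (its centre then 23 mm above the bench). If it has not let go it stays in the eye.
- tray (a joint): how far the catch tray is pulled out (m): 0 = in, 0.10 = its stop; about 1.5 N of friction, stays where it is left
- tray_grip (a point): point on the tray's upright pull, a dark steel plate 12 mm thick (along x), 46 mm wide (y), top 60 mm above the bench; point in its middle plane, 46 mm up, 136 mm from the screw axis with the tray in. 55 mm free between pull and press, over a 30 mm wide tongue with its top 18 mm above the bench. Axes as the press: the tray slides out along -x.
- tray_floor (a point): point on the tray's inner floor, 11 mm above the bench, below the screw axis while the tray is in; moves with the tray. The inside runs from 60 mm towards the pull to 36 mm the other way, and 37 mm to each side.
- new_bush: the replacement bush, brass-coloured ring 28 mm outside, 18 mm bore, 24 mm tall, standing on the bench; origin at the centre of its underside
- parts_box: open cardboard parts box 100 x 140 x 35 mm; origin under its centre
- tape_roll: roll of white masking tape lying flat, 110 mm across, 48 mm tall; origin under its centre
- spanner: steel spanner lying flat; origin at its middle, on the bench
- spray_can: black spray can 66 mm across, 190 mm tall, upright; origin under its centre
- paint_tin: black paint tin with a white label and wire bail, 104 mm across, 117 mm tall, upright; origin under its centre
- sanding_block: yellow sanding block 110 x 65 x 35 mm; origin under its centre

How it is judged:
On the way, in this order (a step that is already met when the one before it is completed fails the run):
1. the crank has been turned down under load and, on winding back, the freed bush has dropped into the catch tray, which is still in (height (world z) of old_bush_mid below 0.034 m and horizontal distance between old_bush_mid and tray_floor below 0.055 m and value of joint tray below 0.02 m), for 0.1 s.
2. the ram is wound fully up (crank within 0.6 rad of its top stop) with the tray still in (value of joint crank below 0.6 rad and value of joint tray below 0.02 m), for 0.1 s.
At the end, for the whole second after the job is handed in: The worn bush lies at rest in the catch tray (its centre below 34 mm, within 55 mm of the tray_floor point), the tray is pulled out by at least 60 mm, the crank is within 0.6 rad of its top stop (height (world z) of old_bush_mid below 0.034 m and horizontal distance between old_bush_mid and tray_floor below 0.055 m and value of joint tray above 0.06 m and value of joint crank below 0.6 rad and linear speed of old_bush below 0.03 m/s and velocity of joint tray below 0.02 m/s); the robot touches nothing.
It fails at once if the shoulder of the ram is forced down on the link with more than 150 N (contact force between ram_c1 and anything else above 150 N).
It fails at once if another thing on the bench is moved by more than 30 mm (distance of any of new_bush, parts_box, tape_roll, spanner, spray_can, paint_tin, sanding_block from where it was at the start of the episode above 0.03 m).
It also fails if it takes over 72 s, if anything falls off the work surface, if the arm or the gripper's body presses on something with over 40 N, if the wrist force passes 120 N, or if a joint passes its speed limit or range.

### The arm

A 7-joint arm with a two-finger parallel gripper is mounted at the origin on the work surface. World frame = base frame: x ahead of the robot, y to its left, z up, the work surface at z = 0. Lengths are in m, angles in rad, forces in N, time in s.
With the tool pointing down it reaches from about 0.425 to 0.925 m from the base axis. Payload 6.8 kg.
Tool frame: the origin (TCP) lies on the centre line of the jaws, within the pads' length; the fingertips stand 14 mm ahead of it and the grasp point (between the pads) lies 5 mm behind it (bot.finger_overhang is the distance from the TCP to the fingertips, in m); z points along the fingers, y is the line along which they close (so a half turn about z gives the same grasp; the last joint's range is limited). The gripper opens to 85 mm and grips with 20 to 120 N. Pads are 22 mm wide; open, the fingers measure 114 mm over their backs; the gripper's body (76 mm by 85 mm) begins 54 mm behind the grasp point. The pads swing forward as they close: fully open they stand 13 mm farther back than shut.
Start: joints at [-1.445, 0.477, 0.022, 1.555, -0.011, 1.109, -0.083], TCP at [0.156, 0.657, 0.245] pointing down, gripper open.
Joint ranges: [-2.96, 2.96], [-0.34, 2.1], [-1.41, 1.46], [0.24, 2.44], [-1.37, 4.51], [0.17, 1.92], [-2.96, 2.96]. Speed limits (rad/s): [2.39, 2.39, 3.14, 3.14, 3.14, 3.14, 3.14].

### API

Orientations are given as a unit quaternion [w, x, y, z].
In Python, from station import bot gives the robot as it stands.
- The arm moves only by the shell command python3 -m inch 'ROWS' [OPENING] [FORCE]. ROWS is JSON, a list of rows, each a list of 4 numbers: the shift along the tool's x, y, z in m, then the turn about the tool's z in degrees. A call has 1 to 12 rows; each row shifts and turns the commanded pose from where the row before left it, along the tool's axes as they then stand; what a row does not reach is not made up. A row lasts 1/10 s, in which the tool goes at most 50 mm and 8.59 degrees, less where a joint would pass 70% of its speed; a pose out of reach is approached as far as the arm can. A call is refused whole if a number of a shift passes 0.05 or a number of a turn 8.59, either way. A call with a gripper value outside its range is refused whole. OPENING is the finger opening in m, from 0 to 0.0854, set as the call begins (- or left out, the last holds). The fingers move at their own pace and stop on an object; FORCE is the grip in N (left out, the last holds). Time passes only in rows, so rows that do not move let the fingers close. It gives the time, the measured TCP pose, the force, the opening and the grip force at its end, in the units of the state.
- bot.get_obs(): the state, without advancing time (a new reading comes with each control period).
- bot.read_camera(name): name is "side" or "top" or "wrist"; returns a dict with "color" (384x512x3 uint8, red, green, blue), "mtx" (3x3 intrinsics, pixels), "dist_coeffs" ([k1, k2, p1, p2, k3] as OpenCV has them; the pictures are not rectified), "world_from_camera" (4x4, takes a point from camera to world coordinates); the wrist camera has in their place "hand_eye" (4x4, takes a point from camera to tool coordinates, whose origin is the TCP and whose axes are the flange's). Camera axes: x right, y up, looking along -z (the intrinsics and any distortion apply to the point x, -y, -z); pixel columns grow to the right and rows downward; lengths in m; the calibration is good to about 2 mm. A picture is of the moment at which its call begins: read the wrist's pose just before it. There is no depth.
- bot.hand_in(): hands the job in; it is judged then, once.
The state is a dict: "t": time; "q": joint angles; "joint_vel": joint speeds; "joint_torque": joint torques, N m; "eef_pos": TCP position; "tool_rot": TCP orientation; "contact_force": force on the tool from outside, world axes, zero at the start; "torque": the same for the moment, N m; "gripper_width": opening from 0.0 (shut) to 1.0 (fully open); "grasp_force": force on a finger pad.
Only numpy, scipy, OpenCV 4.12 (cv2) and the standard library are available. Lean on these libraries where they do the work, as an engineer would, in place of code of your own. Each camera call takes 0.05 s, during which the arm holds its last target. There are 200 camera calls.

## Working session

There is one attempt and no reset: what is moved stays moved. The work goes in short steps, Python scripts to look and compute and a shell command to move; the robot and the scene stay as the last step left them, time stands still between calls to the robot, and variables do not carry over. Pictures are saved under pics/ and viewed, at most 10 in all, crops included, and the job is handed in when it is done.

```bash
ls; mkdir -p pics
python3 - <<'E'
from station import bot
import cv2,numpy as np
print(bot.get_obs())
for n in("side","top"):
    c=bot.read_camera(n); cv2.imwrite(f"pics/{n}0.png",c["color"][:,:,::-1]); np.savez(f"pics/{n}0.npz",**c)
    print(n,c["mtx"],c["dist_coeffs"],c["world_from_camera"])
E
```

```text
pics
{'t': 0.0, 'q': array([-1.44504891,  0.47780944,  0.0223269 ,  1.55643844, -0.01151398,
        1.10928137, -0.08309868]), 'joint_vel': array([-0.00038302,  0.00087047,  0.00071362, -0.00105947,  0.00063311,
        0.00120037, -0.00144904]), 'joint_torque': array([ 8.26536348e-05, -5.96450329e+01,  1.60799358e+00, -2.81199592e+01,
        1.24835011e-02,  9.56367032e-03,  4.13978611e-06]), 'eef_pos': array([0.15628369, 0.65608709, 0.24432466]), 'tool_rot': array([-4.75677299e-05,  1.16643419e-01,  9.93173446e-01, -9.03155814e-04]), 'contact_force': array([-0.47068513, -1.05820277, -0.29106546]), 'torque': array([-0.01568375, -0.02342857,  0.00944425]), 'grasp_force': 0.0, 'gripper_width': 0.9987980183377402}
side [[378.63209328   0.         259.44384043]
 [  0.         378.63209328 185.82745047]
 [  0.           0.           1.        ]] [-0.05924533  0.          0.          0.          0.        ] [[ 0.73579094  0.41235762 -0.5371898  -0.06869527]
 [-0.6769665   0.42665328 -0.59973606 -0.73148966]
 [-0.01811195  0.80493986  0.59307992  0.95031658]
 [ 0.          0.          0.          1.        ]]
top [[412.52270316   0.         248.01177975]
 [  0.         412.52270316 192.16184888]
 [  0.           0.           1.        ]] [-0.09511945  0.          0.          0.          0.        ] [[-2.69587766e-03  9.95386184e-01 -9.59118209e-02  4.84129545e-01]
 [-9.99882567e-01 -1.23621797e-03  1.52749345e-02  4.10433233e-02]
 [ 1.50858909e-02  9.59417371e-02  9.95272625e-01  1.34222899e+00]
 [ 0.00000000e+00  0.00000000e+00  0.00000000e+00  1.00000000e+00]]
```

View pics/side0.png

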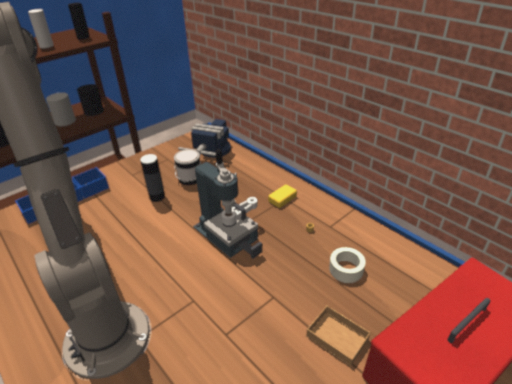

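View pics/top0.png

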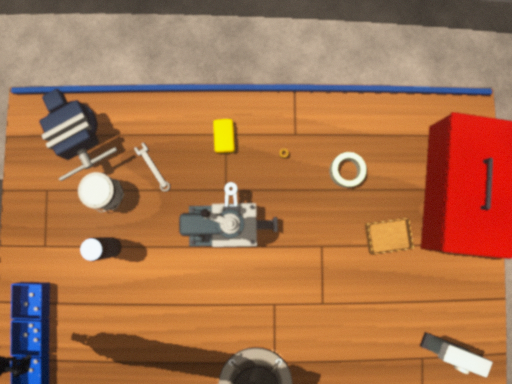

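The side view shows the press near (228,215). The top view shows it near (220,225), with its pull at (272,226). I'll enlarge both to find the knob and the screw stub.

Run:
```python
import cv2,numpy as np
a=cv2.imread("pics/top0.png")[165:265,165:295]; b=cv2.imread("pics/side0.png")[145:265,180:280]
a=cv2.resize(a,(520,400),interpolation=cv2.INTER_CUBIC); b=cv2.resize(b,None,fx=4,fy=4,interpolation=cv2.INTER_CUBIC)[:480,:280*4]
im=np.zeros((480,800,3),np.uint8); im[:400,:400]=a[:,60:460]; im[:480,400:800]=b
cv2.imwrite("pics/crop0.png",im)
```

```text
(no output)
```

View pics/crop0.png

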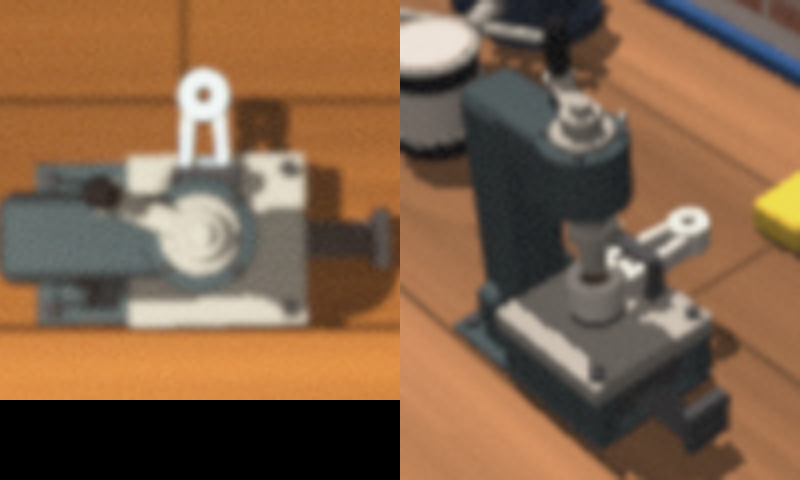

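In the crop, the top view shows the stub at about (231.3,223.8), the knob at (205,213) and the pull at (275,224.3). In the side view the stub is at (225,172) and the knob middle at (219.3,156).

```bash
cat > h.py <<'E'
import cv2,numpy as np
def ray(c,p):
    u=cv2.undistortPoints(np.array([[p]],float),c["mtx"],c["dist_coeffs"])[0,0]
    W=c["world_from_camera"]; d=W[:3,:3]@[u[0],-u[1],-1]; return W[:3,3],d
def plane(c,p,z):
    o,d=ray(c,p); return o+d*(z-o[2])/d[2]
E
python3 - <<'E'
from h import *
t=np.load("pics/top0.npz");s=np.load("pics/side0.npz")
for n,c,p,z in[("stub t",t,(231.25,223.75),.292),("stub s",s,(225,172),.292),("knob t",t,(205,213),.32),("knob s",s,(219.3,156),.305),("pull t",t,(275,224.3),.06),("pull s",s,(180+305/4,145+400/4),.06),
 ("plateTL",t,(165+(60+128)/4,165+155/4),.074),("plateTR",t,(165+(60+305)/4,165+153/4),.074),("plateBL",t,(165+(60+128)/4,165+325/4),.074),("plateBR",t,(165+(60+305)/4,165+325/4),.074)]: print(n,plane(c,p,z).round(3))
E
```

```text
stub t [0.505 0.068 0.292]
stub s [0.5   0.061 0.292]
knob t [0.531 0.132 0.32 ]
knob s [0.533 0.131 0.305]
pull t [ 0.507 -0.062  0.06 ]
pull s [ 0.509 -0.064  0.06 ]
plateTL [0.571 0.133 0.074]
plateTR [ 0.572 -0.004  0.074]
plateBL [0.441 0.132 0.074]
plateBR [ 0.44  -0.003  0.074]
```

```bash
python3 -m inch '[[0,0,-0.045,-6.7],[0,0,-0.045,-6.7],[0,0,-0.04,0],[-0.015,-0.02,-0.025,0],[-0.027,-0.037,0,0],[-0.027,-0.037,0,0],[-0.027,-0.037,0,0],[-0.027,-0.037,0,0],[-0.027,-0.037,0,0],[-0.027,-0.037,0,0],[-0.027,-0.037,0,0],[-0.027,-0.037,0,0]]' 0.05
python3 -m inch '[[-0.027,-0.037,0,0],[-0.027,-0.037,0,0],[-0.027,-0.037,0,0],[-0.027,-0.037,0,0],[-0.027,-0.037,0,0],[-0.01,-0.01,0,0],[0,0,0,0],[0,0,0,0]]'
python3 - <<'E'
from station import bot
import cv2,numpy as np
o=bot.get_obs();c=bot.read_camera("wrist"); cv2.imwrite("pics/w1.png",c["color"][:,:,::-1]); np.savez("pics/w1.npz",eef=o["eef_pos"],rot=o["tool_rot"],**c)
print(o["eef_pos"],o["tool_rot"],o["q"],c["hand_eye"].round(3),c["mtx"],c["dist_coeffs"])
E
```

```text
t: 1.3
eef_pos: [0.3881, 0.3387, 0.4001]
tool_rot: [-0.0, -0.0, 1.0, -0.0]
contact_force: [1.6, 0.5, -0.3]
gripper_width: 0.585
grasp_force: 0.0
t: 2.1
eef_pos: [0.5319, 0.1463, 0.3998]
tool_rot: [-0.001, -0.0, 1.0, 0.0]
contact_force: [-0.4, 0.9, 0.1]
gripper_width: 0.588
grasp_force: 0.0
[0.53190622 0.14627227 0.399834  ] [-5.78977640e-04 -1.77030732e-04  9.99999816e-01  3.74150459e-05] [-0.70557204  0.1602294   0.37824967  1.65912858 -0.06109499  1.33488481
  1.25378427] [[ 0.001  0.964  0.268  0.068]
 [ 1.    -0.001  0.     0.   ]
 [ 0.001  0.268 -0.964 -0.13 ]
 [ 0.     0.     0.     1.   ]] [[292.14273808   0.         257.87096144]
 [  0.         292.14273808 187.55307679]
 [  0.           0.           1.        ]] [-0.06985907  0.          0.          0.          0.        ]
```

View pics/w1.png

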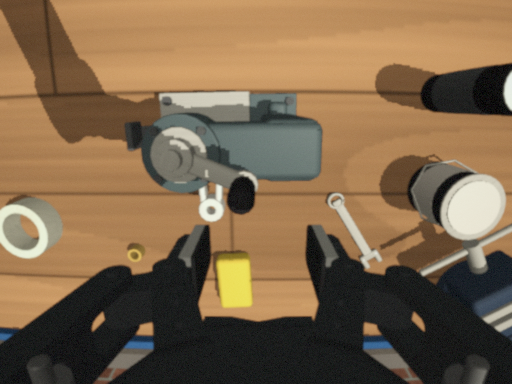

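The wrist picture shows the black knob at about (241,195) and the stub top at about (172,153). The pull is at (134,135).

Run:
```python
from h import *
from scipy.spatial.transform import Rotation as R
d=dict(np.load("pics/w1.npz"));q=d["rot"];T=np.eye(4);T[:3,:3]=R.from_quat([q[1],q[2],q[3],q[0]]).as_matrix();T[:3,3]=d["eef"]
d["world_from_camera"]=T@d["hand_eye"]
im=d["color"]; m=np.zeros(im.shape[:2],np.uint8); m[165:220,220:262]=(im.max(2)[165:220,220:262]<45)*255
n,l,s,ce=cv2.connectedComponentsWithStats(m); i=1+s[1:,4].argmax(); print(s[i],ce[i])
x,y,w,h,_=s[i]
print("knob mid",plane(d,ce[i],.303).round(4),"edges at top z: bottom row",plane(d,(x+w/2,y+h),.328).round(4),"left/right",plane(d,(x,y+h-12),.328).round(4),plane(d,(x+w,y+h-12),.328).round(4))
g=cv2.cvtColor(im,cv2.COLOR_RGB2GRAY)
c=cv2.HoughCircles(cv2.medianBlur(g,3)[110:200,130:220],cv2.HOUGH_GRADIENT,1,3,param1=80,param2=14,minRadius=10,maxRadius=28)
for k in c[0][:6]: p=(k[0]+130,k[1]+110);print(p,k[2],plane(d,p,.292).round(4))
print("pull",plane(d,(134,135),.05))
cv2.imwrite("pics/w1c.png",cv2.resize(im[100:230,110:280,::-1],None,fx=4,fy=4,interpolation=cv2.INTER_CUBIC))
```

```text
[228 177  26  36 749] [240.99465955 194.97863818]
knob mid [0.5333 0.1327 0.303 ] edges at top z: bottom row [0.5395 0.134  0.328 ] left/right [0.5302 0.1247 0.328 ] [0.5302 0.1436 0.328 ]
(np.float32(177.5), np.float32(153.5)) 27.4 [0.501  0.0801 0.292 ]
(np.float32(168.5), np.float32(159.5)) 25.2 [0.506  0.0722 0.292 ]
(np.float32(172.5), np.float32(156.5)) 21.8 [0.5035 0.0758 0.292 ]
(np.float32(171.5), np.float32(159.5)) 19.6 [0.506  0.0747 0.292 ]
(np.float32(169.5), np.float32(164.5)) 23.0 [0.5102 0.0727 0.292 ]
(np.float32(173.5), np.float32(165.5)) 25.1 [0.511  0.0761 0.292 ]
pull [ 0.50729199 -0.05798111  0.05      ]
```

View pics/w1c.png

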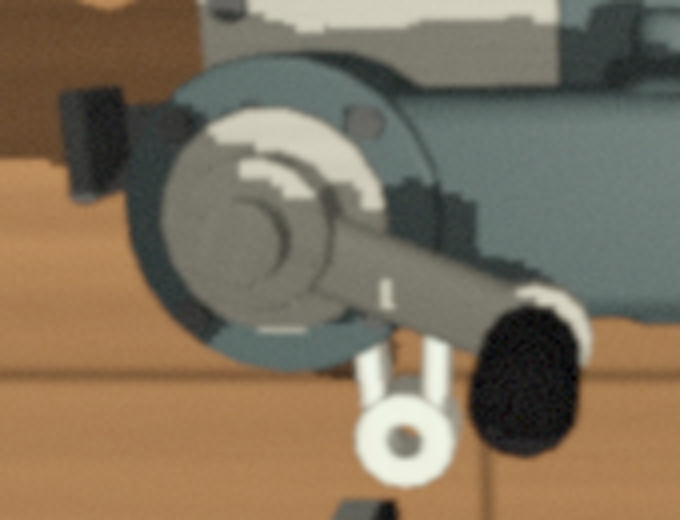

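```bash
python3 -m inch '[[0,-0.014,0.02,0],[0,0,0.035,0],[0,0,0.028,0],[0,0,0.01,0],[0,0,0,0],[0,0,0,0]]' 0.05
python3 -m inch '[[0,0,0,0],[0,0,0,0],[0,0,0,0],[0,0,0,0],[0,0,0,0],[0,0,0,0]]' 0 60
python3 - <<'E'
import numpy as np
c=np.array([.505,.072]);a0=np.arctan2(.060,.027)
a=a0-np.arange(0,37)*np.pi/18; p=.065*np.c_[np.cos(a),np.sin(a)];d=np.diff(p,axis=0)*[-1,1]
print(p[0],'['+','.join(f'[{x:.4f},{y:.4f},0,0]' for x,y in d)+']')
E
```

```text
t: 2.75
eef_pos: [0.5328, 0.1326, 0.3085]
tool_rot: [0.001, -0.001, 1.0, 0.0]
contact_force: [0.1, 0.1, 0.2]
gripper_width: 0.582
grasp_force: 0.0
t: 3.35
eef_pos: [0.5336, 0.1326, 0.309]
tool_rot: [0.002, -0.0, 1.0, 0.001]
contact_force: [0.3, 2.5, 6.3]
gripper_width: 0.239
grasp_force: 58.7
[0.0266737 0.0592749] [[-0.0099,-0.0055,0,0],[-0.0088,-0.0072,0,0],[-0.0074,-0.0086,0,0],[-0.0058,-0.0097,0,0],[-0.0040,-0.0106,0,0],[-0.0021,-0.0111,0,0],[-0.0002,-0.0113,0,0],[0.0018,-0.0112,0,0],[0.0037,-0.0107,0,0],[0.0055,-0.0099,0,0],[0.0072,-0.0088,0,0],[0.0086,-0.0074,0,0],[0.0097,-0.0058,0,0],[0.0106,-0.0040,0,0],[0.0111,-0.0021,0,0],[0.0113,-0.0002,0,0],[0.0112,0.0018,0,0],[0.0107,0.0037,0,0],[0.0099,0.0055,0,0],[0.0088,0.0072,0,0],[0.0074,0.0086,0,0],[0.0058,0.0097,0,0],[0.0040,0.0106,0,0],[0.0021,0.0111,0,0],[0.0002,0.0113,0,0],[-0.0018,0.0112,0,0],[-0.0037,0.0107,0,0],[-0.0055,0.0099,0,0],[-0.0072,0.0088,0,0],[-0.0086,0.0074,0,0],[-0.0097,0.0058,0,0],[-0.0106,0.0040,0,0],[-0.0111,0.0021,0,0],[-0.0113,0.0002,0,0],[-0.0112,-0.0018,0,0],[-0.0107,-0.0037,0,0]]
```

```bash
python3 -m inch '[[-0.0099,-0.0055,0,0],[-0.0088,-0.0072,0,0],[-0.0074,-0.0086,0,0],[-0.0058,-0.0097,0,0],[-0.004,-0.0106,0,0],[-0.0021,-0.0111,0,0]]'; python3 -m inch '[[-0.0002,-0.0113,0,0],[0.0018,-0.0112,0,0],[0.0037,-0.0107,0,0]]'
```

```text
t: 3.95
eef_pos: [0.5724, 0.079, 0.3089]
tool_rot: [0.002, -0.0, 1.0, 0.001]
contact_force: [1.3, 1.7, 6.7]
gripper_width: 0.233
grasp_force: 58.8
t: 4.25
eef_pos: [0.5665, 0.0451, 0.3089]
tool_rot: [0.002, 0.0, 1.0, 0.0]
contact_force: [-1.1, 0.0, 8.7]
gripper_width: 0.238
grasp_force: 59.0
```

```bash
python3 -m inch '[[0.0055,-0.0099,0,0],[0.0072,-0.0088,0,0],[0.0086,-0.0074,0,0],[0.0097,-0.0058,0,0],[0.0106,-0.004,0,0],[0.0111,-0.0021,0,0],[0.0113,-0.0002,0,0],[0.0112,0.0018,0,0],[0.0107,0.0037,0,0]]'; python3 -m inch '[[0.0099,0.0055,0,0],[0.0088,0.0072,0,0],[0.0074,0.0086,0,0],[0.0058,0.0097,0,0]]'
```

```text
t: 5.15
eef_pos: [0.4803, 0.0139, 0.3089]
tool_rot: [0.002, -0.0, 1.0, 0.001]
contact_force: [3.9, 4.7, 5.5]
gripper_width: 0.236
grasp_force: 58.8
t: 5.55
eef_pos: [0.449, 0.0448, 0.3089]
tool_rot: [0.003, 0.0, 1.0, 0.001]
contact_force: [7.4, 2.2, 3.3]
gripper_width: 0.237
grasp_force: 58.7
```

```bash
python3 -m inch '[[0.003,0.0106,0,0],[0.0011,0.0111,0,0],[0.0002,0.0113,0,0]]'; python3 -m inch '[[-0.0018,0.0112,0,0],[-0.0037,0.0107,0,0],[-0.0055,0.0099,0,0]]';  python3 -m inch '[[-0.0072,0.0088,0,0],[-0.0086,0.0074,0,0],[-0.0097,0.0058,0,0]]'
```

```text
t: 5.85
eef_pos: [0.4429, 0.077, 0.3088]
tool_rot: [0.0, 0.0, 1.0, 0.0]
contact_force: [-2.2, -1.4, 11.6]
gripper_width: 0.235
grasp_force: 59.7
t: 6.15
eef_pos: [0.454, 0.1097, 0.3088]
tool_rot: [0.0, -0.0, 1.0, 0.001]
contact_force: [-2.5, -0.8, 11.4]
gripper_width: 0.233
grasp_force: 59.5
t: 6.45
eef_pos: [0.4781, 0.1309, 0.3088]
tool_rot: [-0.002, -0.0, 1.0, -0.0]
contact_force: [-10.1, -3.8, 18.4]
gripper_width: 0.237
grasp_force: 60.2
```

```bash
python3 -m inch '[[-0.0106,0.004,-0.001,0],[-0.0111,0.0021,-0.001,0],[-0.0113,0.0002,0,0]]'; python3 -m inch '[[-0.0112,-0.0018,0,0],[-0.0107,-0.0037,0,0],[-0.0099,-0.0055,0,0]]'
```

```text
t: 6.75
eef_pos: [0.5097, 0.138, 0.3089]
tool_rot: [-0.004, -0.001, 1.0, -0.0]
contact_force: [-10.2, 0.7, 8.1]
gripper_width: 0.233
grasp_force: 59.1
t: 7.05
eef_pos: [0.5419, 0.1284, 0.3089]
tool_rot: [-0.003, -0.001, 1.0, 0.001]
contact_force: [-8.2, 4.2, 6.0]
gripper_width: 0.239
grasp_force: 59.0
```

```bash
python3 -m inch '[[-0.0088,-0.0072,0,0],[-0.0074,-0.0086,0,0],[-0.0058,-0.0097,0,0]]'; python3 -m inch '[[-0.004,-0.0106,0,0],[-0.0021,-0.0111,0,0]]'
```

```text
t: 7.35
eef_pos: [0.5647, 0.1044, 0.309]
tool_rot: [-0.002, -0.002, 1.0, 0.002]
contact_force: [-5.6, 8.9, 5.0]
gripper_width: 0.232
grasp_force: 58.8
t: 7.55
eef_pos: [0.5719, 0.0833, 0.309]
tool_rot: [-0.001, -0.002, 1.0, 0.002]
contact_force: [0.1, 9.7, -0.0]
gripper_width: 0.232
grasp_force: 58.6
```

```bash
python3 -m inch '[[-0.0002,-0.0113,0,0],[0.0018,-0.0112,0,0]]'
```

```text
t: 7.75
eef_pos: [0.5715, 0.0605, 0.3091]
tool_rot: [0.001, -0.002, 1.0, 0.002]
contact_force: [4.8, 10.3, -2.5]
gripper_width: 0.238
grasp_force: 58.7
```

```bash
python3 -m inch '[[0.0037,-0.0107,0,0]]'
```

```text
t: 7.85
eef_pos: [0.5681, 0.0491, 0.3091]
tool_rot: [0.001, -0.002, 1.0, 0.002]
contact_force: [6.2, 7.3, -2.1]
gripper_width: 0.237
grasp_force: 58.8
```

```bash
python3 -m inch '[[0.0055,-0.0099,0,0]]'; python3 -m inch '[[0.0072,-0.0088,0,0]]'
```

```text
t: 7.95
eef_pos: [0.5628, 0.0385, 0.3091]
tool_rot: [0.001, -0.001, 1.0, 0.001]
contact_force: [7.1, 7.4, -3.0]
gripper_width: 0.236
grasp_force: 58.9
t: 8.05
eef_pos: [0.5557, 0.0292, 0.3091]
tool_rot: [0.002, -0.001, 1.0, 0.001]
contact_force: [7.3, 6.0, -5.1]
gripper_width: 0.236
grasp_force: 58.9
```

```bash
python3 -m inch '[[0.0086,-0.0074,0,0]]'; python3 -m inch '[[0.0097,-0.0058,0,0]]'
```

```text
t: 8.15
eef_pos: [0.5466, 0.0208, 0.309]
tool_rot: [0.001, -0.001, 1.0, 0.0]
contact_force: [-1.3, 2.0, 2.7]
gripper_width: 0.236
grasp_force: 59.7
t: 8.25
eef_pos: [0.5353, 0.0141, 0.309]
tool_rot: [-0.001, -0.0, 1.0, 0.0]
contact_force: [-1.1, 4.1, 1.8]
gripper_width: 0.235
grasp_force: 59.6
```

The tangential load fell from about 9 N to about 1 N near 8.3 rad, so the bush has let go. I'm winding back now.

```bash
python3 -m inch '[[-0.0097,0.0058,0,0],[-0.0086,0.0074,0,0],[-0.0072,0.0088,0,0],[-0.0055,0.0099,0,0],[-0.0037,0.0107,0,0],[-0.0018,0.0112,0,0],[0.0002,0.0113,0,0]]'; python3 -m inch '[[0.0021,0.0111,0,0],[0.004,0.0106,0,0],[0.0058,0.0097,0,0],[0.0074,0.0086,0,0],[0.0088,0.0072,0,0],[0.0099,0.0055,0,0]]'; python3 -m inch '[[0.0107,0.0037,0,0],[0.0112,0.0018,0,0],[0.0113,-0.0002,0,0],[0.0111,-0.0021,0,0],[0.0106,-0.004,0,0],[0.0097,-0.0058,0,0]]'
```

```text
t: 8.95
eef_pos: [0.5726, 0.0794, 0.3091]
tool_rot: [-0.0, 0.0, 1.0, -0.0]
contact_force: [-4.1, -2.3, 1.0]
gripper_width: 0.237
grasp_force: 59.7
t: 9.55
eef_pos: [0.5337, 0.1327, 0.3091]
tool_rot: [0.0, -0.0, 1.0, 0.0]
contact_force: [2.4, -2.4, -4.0]
gripper_width: 0.237
grasp_force: 59.1
t: 10.15
eef_pos: [0.4686, 0.1249, 0.3091]
tool_rot: [-0.0, -0.0, 1.0, 0.0]
contact_force: [2.7, -0.6, -8.1]
gripper_width: 0.235
grasp_force: 59.0
```

```bash
python3 -m inch '[[0.0086,-0.0074,0,0],[0.0072,-0.0088,0,0],[0.0055,-0.0099,0,0],[0.0037,-0.0107,0,0],[0.0018,-0.0112,0,0],[-0.0002,-0.0113,0,0]]'; python3 -m inch '[[-0.0021,-0.0111,0,0],[-0.004,-0.0106,0,0],[-0.0058,-0.0097,0,0],[-0.0074,-0.0086,0,0],[-0.0088,-0.0072,0,0],[-0.0099,-0.0055,0,0]]'; python3 -m inch '[[-0.0107,-0.0037,0,0],[-0.0112,-0.0018,0,0],[-0.0113,0.0002,0,0],[-0.0111,0.0021,0,0],[-0.0106,0.004,0,0]]'
```

```text
t: 10.75
eef_pos: [0.4432, 0.0648, 0.3092]
tool_rot: [0.0, 0.0, 1.0, 0.0]
contact_force: [5.4, 2.4, -13.4]
gripper_width: 0.234
grasp_force: 59.0
t: 11.35
eef_pos: [0.4813, 0.0135, 0.3091]
tool_rot: [-0.001, -0.0, 1.0, 0.001]
contact_force: [0.7, 6.9, -9.7]
gripper_width: 0.235
grasp_force: 59.7
t: 11.85
eef_pos: [0.5355, 0.014, 0.3091]
tool_rot: [-0.002, -0.0, 1.0, 0.0]
contact_force: [-5.4, 5.2, -3.9]
gripper_width: 0.236
grasp_force: 60.3
```

```bash
python3 -m inch '[[-0.0097,0.0058,0,0],[-0.0086,0.0074,0,0],[-0.0072,0.0088,0,0],[-0.0055,0.0099,0,0],[-0.0037,0.0107,0,0],[-0.0018,0.0112,0,0],[0.0002,0.0113,0,0],[0.0021,0.0111,0,0],[0.004,0.0106,0,0],[0.0058,0.0097,0,0],[0.0074,0.0086,0,0]]'; python3 -m inch '[[0.0088,0.0072,0,0],[0.005,0.0028,0,0],[0,0,0,0]]'
python3 - <<'E'
from station import bot
import cv2,numpy as np
c=bot.read_camera("side"); cv2.imwrite("pics/side1.png",cv2.resize(c["color"][130:265,170:290,::-1],None,fx=4,fy=4,interpolation=cv2.INTER_CUBIC))
E
```

```text
t: 12.95
eef_pos: [0.5529, 0.1199, 0.3092]
tool_rot: [0.0, -0.0, 1.0, -0.0]
contact_force: [-0.1, -2.9, -7.5]
gripper_width: 0.227
grasp_force: 59.8
t: 13.25
eef_pos: [0.5382, 0.1304, 0.3092]
tool_rot: [-0.0, -0.001, 1.0, 0.001]
contact_force: [0.9, 2.7, -11.6]
gripper_width: 0.23
grasp_force: 59.6
```

View pics/side1.png

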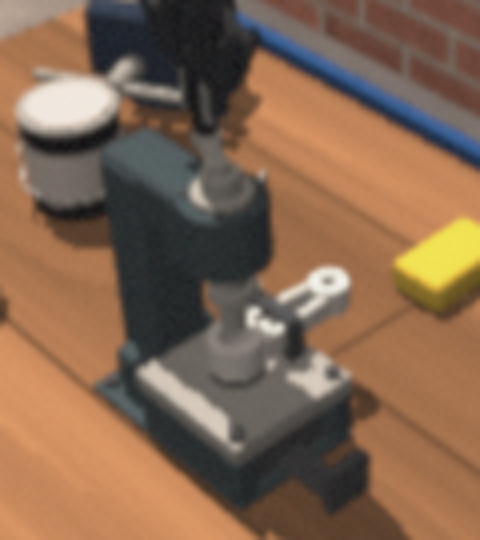

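The knob is back at its start and the brown ring no longer shows in the eye at crop (235,350). I'll feel for the top stop gently.

```bash
python3 -m inch '[[0.005,0.0027,0,0]]'; python3 -m inch '[[0.005,0.0024,0,0],[0,0,0,0]]'
```

```text
t: 13.4
eef_pos: [0.535, 0.1319, 0.3092]
tool_rot: [0.001, 0.0, 1.0, 0.0]
contact_force: [4.9, 1.3, -11.2]
gripper_width: 0.235
grasp_force: 59.5
t: 13.6
eef_pos: [0.5285, 0.1345, 0.3092]
tool_rot: [-0.0, -0.0, 1.0, 0.0]
contact_force: [0.6, 2.6, -10.4]
gripper_width: 0.233
grasp_force: 59.7
```

```bash
python3 -m inch '[[0.0052,0.002,0,0],[0.0054,0.0018,0,0]]'; python3 -m inch '[[0.0055,0.0015,0,0],[0.0056,0.0012,0,0]]'
```

```text
t: 13.8
eef_pos: [0.5184, 0.1372, 0.3092]
tool_rot: [-0.0, 0.0, 1.0, -0.001]
contact_force: [1.9, -2.1, -10.0]
gripper_width: 0.233
grasp_force: 59.7
t: 14.0
eef_pos: [0.5071, 0.1383, 0.3092]
tool_rot: [-0.0, 0.001, 1.0, -0.001]
contact_force: [1.2, -8.4, -9.9]
gripper_width: 0.234
grasp_force: 59.9
```

```bash
python3 -m inch '[[0.0057,-0.0015,0,0],[0.0056,-0.001,0,0]]'; python3 -m inch '[[0.0055,-0.0012,0,0],[0.0054,-0.0017,0,0]]';python3 -m inch '[[0.0053,-0.0022,0,0],[0.0051,-0.0026,0,0]]'
```

```text
t: 14.2
eef_pos: [0.4958, 0.1371, 0.3092]
tool_rot: [-0.0, 0.0, 1.0, -0.0]
contact_force: [3.3, -4.3, -12.2]
gripper_width: 0.234
grasp_force: 59.7
t: 14.4
eef_pos: [0.487, 0.1348, 0.3095]
tool_rot: [0.003, 0.0, 1.0, 0.0]
contact_force: [24.5, 1.7, -31.2]
gripper_width: 0.232
grasp_force: 59.6
t: 14.6
eef_pos: [0.4857, 0.1342, 0.31]
tool_rot: [0.014, -0.0, 1.0, 0.004]
contact_force: [61.6, 15.9, -57.5]
gripper_width: 0.236
grasp_force: 61.0
```

That is the hard top stop. I'll back off to unload it, then open and rise.

```bash
python3 -m inch '[[-0.0051,0.0026,0,0],[-0.005,0.002,0,0],[0,0,0,0]]'; python3 -m inch '[[0,0,0,0],[0,0,0,0],[0,0,0,0],[0,0,0,0]]' 0.05; python3 -m inch '[[0,0,-0.02,0],[0,0,-0.03,0],[0,0,-0.03,0],[0,0,-0.02,0],[0,0,0,0]]'
python3 - <<'E'
from station import bot
import cv2,numpy as np
from h import *
c=bot.read_camera("top"); np.savez("pics/top2.npz",**c); a=c["color"][165:265,180:280,::-1]
s=bot.read_camera("side");b=s["color"][135:255,190:280,::-1]
im=np.zeros((480,800,3),np.uint8);im[:400,:400]=cv2.resize(a,(400,400),interpolation=cv2.INTER_CUBIC);im[:,440:]=cv2.resize(b,(360,480),interpolation=cv2.INTER_CUBIC);cv2.imwrite("pics/c2.png",im)
E
```

```text
t: 14.9
eef_pos: [0.4871, 0.1347, 0.3095]
tool_rot: [0.002, 0.0, 1.0, -0.0]
contact_force: [10.2, -2.2, -15.9]
gripper_width: 0.23
grasp_force: 66.1
t: 15.3
eef_pos: [0.4853, 0.1355, 0.3102]
tool_rot: [0.001, -0.0, 1.0, 0.001]
contact_force: [0.2, 0.3, 0.0]
gripper_width: 0.586
grasp_force: 0.0
t: 15.8
eef_pos: [0.4863, 0.1355, 0.4128]
tool_rot: [0.003, -0.0, 1.0, 0.002]
contact_force: [0.3, -0.0, 0.6]
gripper_width: 0.586
grasp_force: 0.0
```

View pics/c2.png

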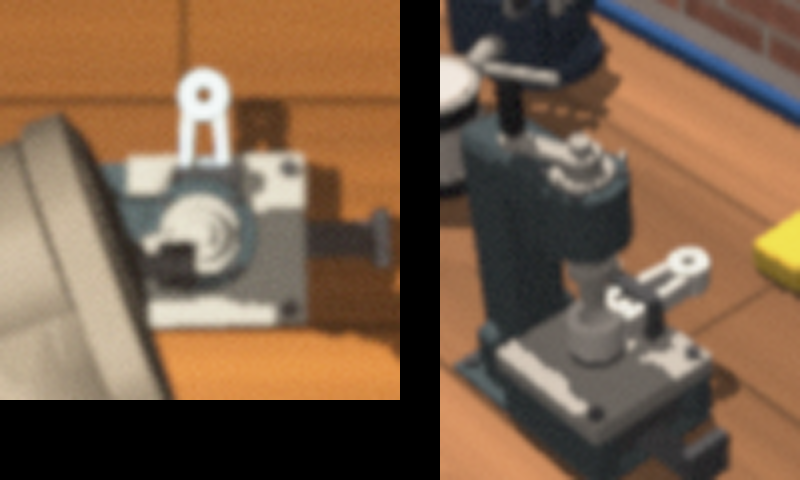

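The knob is at the top stop (side crop (512,100)), the eye is empty and the tray is still in. I'm moving to the pull.

```bash
python3 -m inch '[[-0.004,-0.04,0,0],[-0.005,-0.04,0,0],[-0.004,-0.04,0,0],[-0.004,-0.04,0,0],[-0.004,-0.038,0,0],[0,0,0.04,0],[0,0,0.05,0],[0,0,0.05,0],[0,0,0.05,0],[0,0,0.05,0],[0,0,0.03,0],[0,0,0,0]]' 0.05; python3 -m inch '[[0,0,0,0],[0,0,0,0]]'
```

```text
t: 17.1
eef_pos: [0.5019, -0.0628, 0.1348]
tool_rot: [-0.005, 0.0, 1.0, -0.001]
contact_force: [-0.5, 0.0, -0.1]
gripper_width: 0.585
grasp_force: 0.0
t: 17.3
eef_pos: [0.5073, -0.0632, 0.1409]
tool_rot: [0.001, 0.0, 1.0, 0.0]
contact_force: [-0.1, -0.3, -0.7]
gripper_width: 0.584
grasp_force: 0.0
```

```bash
python3 -m inch '[[0,0,0.03,0],[0,0,0.03,0],[0,0,0.025,0],[0,0,0.01,0],[0,0,0,0],[0,0,0,0]]'; python3 -m inch '[[0,0,0,0],[0,0,0,0],[0,0,0,0],[0,0,0,0],[0,0,0,0],[0,0,0,0]]' 0 40
```

```text
t: 17.9
eef_pos: [0.5073, -0.0632, 0.0457]
tool_rot: [0.001, 0.0, 1.0, 0.0]
contact_force: [0.1, -0.4, 1.0]
gripper_width: 0.584
grasp_force: 0.0
t: 18.5
eef_pos: [0.5067, -0.063, 0.0452]
tool_rot: [0.001, -0.001, 1.0, 0.0]
contact_force: [-1.4, -0.3, 7.4]
gripper_width: 0.135
grasp_force: 41.3
```

```bash
python3 -m inch '[[0,-0.005,0,0],[0,-0.009,0,0],[0,-0.009,0,0],[0,-0.009,0,0],[0,-0.009,0,0],[0,-0.009,0,0],[0,-0.009,0,0],[0,-0.009,0,0],[0,-0.009,0,0],[0,-0.006,0,0],[0,-0.003,0,0],[0,0,0,0]]'; python3 -m inch '[[0,0,0,0],[0,0,0,0],[0,0,0,0],[0,0,0,0],[0,0,0,0]]' 0.05; python3 -m inch '[[0,0,-0.02,0],[0,0,-0.03,0],[0,0,-0.03,0],[0,0,-0.04,0],[0,0,-0.04,0],[0,0,-0.04,0],[0,0,-0.04,0],[0,-0.03,-0.04,0],[0,-0.04,0,0],[0,-0.04,0,0],[0,0,0,0],[0,0,0,0]]'
python3 - <<'E'
from station import bot
import cv2,numpy as np
a=bot.read_camera("top")["color"][165:265,205:305,::-1]
b=bot.read_camera("side")["color"][150:270,190:290,::-1]
im=np.zeros((480,800,3),np.uint8);im[:400,:400]=cv2.resize(a,(400,400),interpolation=cv2.INTER_CUBIC);im[:,400:]=cv2.resize(b,(400,480),interpolation=cv2.INTER_CUBIC);cv2.imwrite("pics/c3.png",im)
E
```

```text
t: 19.7
eef_pos: [0.508, -0.15, 0.0452]
tool_rot: [0.002, -0.0, 1.0, -0.001]
contact_force: [3.5, -1.6, 6.0]
gripper_width: 0.138
grasp_force: 41.5
t: 20.2
eef_pos: [0.5058, -0.1489, 0.0441]
tool_rot: [-0.0, -0.0, 1.0, 0.0]
contact_force: [-0.3, -0.6, -0.7]
gripper_width: 0.59
grasp_force: 0.0
t: 21.4
eef_pos: [0.5055, -0.2598, 0.3239]
tool_rot: [-0.0, 0.001, 1.0, 0.0]
contact_force: [0.3, 0.6, -0.4]
gripper_width: 0.587
grasp_force: 0.0
```

View pics/c3.png

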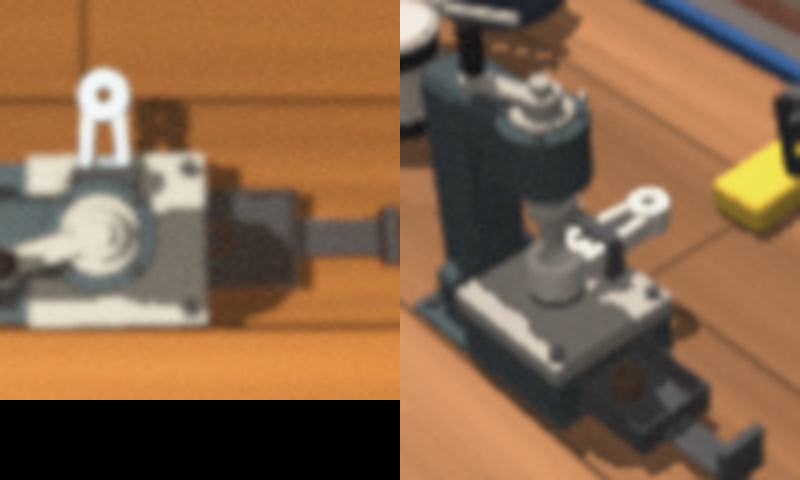

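The tray is out about 85 mm and the brown bush lies in it (side crop (628,380)). The crank is at its stop and the gripper is clear, so I'm handing in.

```bash
python3 -c "
from station import bot
print(bot.hand_in())"
```

```text
the job is handed in; nothing more can be done
None
```

The job is handed in: the worn bush was pressed out and lies in the catch tray, the ram is wound up to its top stop, the tray is out about 85 mm, and the gripper is clear; the hand-in gave no verdict.

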